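Knock a shade hub out of its die

TASK

The larger of the two brass shade hubs sits flush in its press die: push that die's knock-out lever all the way down so that the pin lifts the hub out of its well and stays up, then grip the raised hub, lift it clear and set it down gently, upright, in the empty tray. Leave the other die with its smaller hub, the other tray with its hubs, the bottle and the screwdriver as they are.

Things in the scene. Friction and masses are not known exactly. Their poses are not given: they have to be found in the camera images.
- die_large: the large-well press die, fixed: a grey steel block 84 x 84 mm, top 60 mm above the table, with one round well 41 mm across and 24 mm deep in its top (the other die, same outside, has a 29 mm one). Origin: centre of the underside, x, y on the well's axis; -x is the side with the knock-out lever; z up. The well's floor (36 mm above the table) has a hole under the hub through which a 14 mm flat-topped pin, driven by the lever, rises.
- die_small: the small-well press die, fixed: a grey steel block 84 x 84 mm, top 60 mm above the table, with one round well 29 mm across and 24 mm deep in its top (the other die, same outside, has a 41 mm one). Origin: centre of the underside, x, y on the well's axis; -x is the side with the knock-out lever; z up. The well's floor (36 mm above the table) has a hole under the hub through which a 14 mm flat-topped pin, driven by the lever, rises.
- lever_large (a joint): angle of the knock-out lever of the large-well die, rad: 0 pad up, 0.38 pad fully down (end stop). Pressing takes about 5 to 7 N at the pad; the lever is stiff and stays where it is left, so pressing on a raised hub with more than about 5 N sinks it again. The first 0.08 rad or so is free play; beyond it the pin lifts the hub, about 16 mm at full travel.
- lever_small (a joint): angle of the knock-out lever of the small-well die, rad: 0 pad up, 0.38 pad fully down (end stop). Pressing takes about 5 to 7 N at the pad; the lever is stiff and stays where it is left, so pressing on a raised hub with more than about 5 N sinks it again. The first 0.08 rad or so is free play; beyond it the pin lifts the hub, about 16 mm at full travel.
- pad_large (a point): centre of the top face of the black rubber pad (32 x 30 mm) at the outer end of the knock-out lever of the large-well die; 127 mm from the well's axis towards the die's -x and about 52 mm above the table at lever 0, moving down on a 79 mm arc (pivot 52 mm from the well's axis, 26 mm above the table) to about 22 mm at full travel.
- pad_small (a point): centre of the top face of the black rubber pad (32 x 30 mm) at the outer end of the knock-out lever of the small-well die; 127 mm from the well's axis towards the die's -x and about 52 mm above the table at lever 0, moving down on a 79 mm arc (pivot 52 mm from the well's axis, 26 mm above the table) to about 22 mm at full travel.
- hub_large: the larger hub, to be moved; at the start it stands on the well's floor, top flush with the die: a plain turned brass disc-shaped lamp-shade hub, 38 mm diameter, 24 mm tall, bevelled foot edge, dark bore drawn on top (solid). Origin: centre of its underside, z is its axis, up. About 110 g.
- hub_small: the smaller hub, flush in the other die, to be left: a plain turned brass disc-shaped lamp-shade hub, 26 mm diameter, 24 mm tall, bevelled foot edge, dark bore drawn on top (solid). Origin: centre of its underside, z is its axis, up.
- tray_empty: the empty tray, fixed: square plywood tray, 104 x 104 mm outside, 12 mm high, walls 4 mm, inner floor 4 mm above the table. Origin: centre of the underside, axes along the sides, z up.
- tray_used: the other tray, same as the empty one, holding two small hubs.
- spare_a: small hub standing in the used tray, to be left: a plain turned brass disc-shaped lamp-shade hub, 26 mm diameter, 24 mm tall, bevelled foot edge, dark bore drawn on top (solid). Origin: centre of its underside, z is its axis, up.
- spare_b: second small hub standing in the used tray, to be left: a plain turned brass disc-shaped lamp-shade hub, 26 mm diameter, 24 mm tall, bevelled foot edge, dark bore drawn on top (solid). Origin: centre of its underside, z is its axis, up.
- bottle: closed brown bottle with a red cap, 60 mm diameter, 150 mm tall, standing, to be left. Origin: centre of its underside.
- driver: screwdriver with a blue handle, 180 mm long, lying, to be left.
Mind the look-alikes: they are no part of the job. What is shaped like the hub_large but blue or turquoise is not meant.

How it is judged (in metres and radians):
On the way, in this order (a step that is already met when the one before it is completed fails the run):
1. the lever is down (beyond 0.3 rad) and the pin holds the larger hub raised at least 10 mm in its well (value of joint lever_large above 0.3 rad and z of hub_large in the frame of die_large between 0.046 and 0.057 m and horizontal distance between hub_large and die_large below 0.006 m), for 0.2 s.
2. the fingers have lifted the larger hub clear of its die (z of hub_large in the frame of die_large above 0.068 m and contact force between the fingers and hub_large above 0.5 N), for 0.1 s.
At the end, for the whole second after the job is handed in: The larger hub stands upright (within 0.1 rad, right way up), at rest and released, on the floor of the empty tray inside its walls; its die's lever is still down (beyond 0.25 rad); the other die's lever is up (below 0.1 rad) and its smaller hub is still in its well (within 6 mm of its start) (x of hub_large in the frame of tray_empty between -0.034 and 0.034 m and y of hub_large in the frame of tray_empty between -0.034 and 0.034 m and z of hub_large in the frame of tray_empty between 0.002 and 0.0065 m and angle between hub_large's own z axis and vertical below 0.1 rad and linear speed of hub_large below 0.02 m/s and contact force between the fingers and hub_large below 0.05 N and value of joint lever_large above 0.25 rad and value of joint lever_small below 0.1 rad and distance of hub_small from where it was at the start of the episode below 0.006 m); the robot touches nothing.
It fails at once if the smaller hub is moved more than 8 mm or the other die's lever pressed beyond 0.15 rad (distance of hub_small from where it was at the start of the episode above 0.008 m or value of joint lever_small above 0.15 rad).
It fails at once if a small hub in the used tray, the bottle or the screwdriver is moved by more than 20 mm (distance of any of spare_a, spare_b, bottle, driver from where it was at the start of the episode above 0.02 m).
It fails at once if the larger hub is let go in the air: more than 16 mm above the floor of the empty tray, or anywhere higher than 30 mm above its raised place in the die (contact force between the fingers and hub_large below 0.01 N and (height (world z) of hub_large above 0.082 m or (height (world z) of hub_large above 0.02 m and horizontal distance between hub_large and tray_empty below 0.07 m))).
It also fails if it takes over 58 s, if anything falls off the work surface, if the arm or the gripper's body presses on something with over 40 N, if the wrist force passes 120 N, or if a joint passes its speed limit or range.

ROBOT

A 6-joint arm with a two-finger parallel gripper is mounted at the origin on the work surface. World frame = base frame: x ahead of the robot, y to its left, z up, the work surface at z = 0. Lengths are in mm, angles in rad, forces in N, time in s.
With the tool pointing down it reaches from about 350 to 975 mm from the base axis. Payload 7.1 kg.
Tool frame: the origin (TCP) lies between the finger pads; the fingertips stand 19 mm ahead of it and the grasp point (between the pads) is the TCP (ctrl.finger_overhang is the distance from the TCP to the fingertips, in mm); z points along the fingers, y is the line along which they close (so a half turn about z gives the same grasp; the last joint's range is limited). The gripper opens to 88 mm and grips with 3 to 60 N. Pads are 20 mm wide; open, the fingers measure 115 mm over their backs; the gripper's body (75 mm by 178 mm) begins 61 mm behind the grasp point.
Start: joints at [-1.246, 0.423, 1.63, -0, 1.089, -0.019], TCP at [210.684, -588.402, 241.675] pointing down, gripper open.
Joint ranges: [-3, 3], [-0.9, 2.11], [0.09, 2.58], [-1.31, 4.45], [0.11, 2.69], [-2.54, 2.54]. Speed limits (rad/s): [2.39, 2.39, 3.01, 3.14, 3.14, 3.14].

INTERFACE

Orientations are given as a rotation vector (axis times angle).
In Python, from workcell import ctrl gives the robot as it stands. The module is installed in compiled form; this text tells all that it offers.
- The arm moves only by the tool arm_command, never from a script. Its argument "rows" is one flat list of numbers, 7 for each row, row after row: the turn, a rotation vector about the tool's x, y, z scaled (see below), then the shift along the tool's x, y, z scaled (see below), then the opening, from -1 (shut) to 1 (fully open). A call has 1 to 5 rows; each row is the pose to reach, as a shift and turn from the pose commanded when the call began, along the tool's axes at that moment, turning the shorter way round; what a row does not reach only later rows make up. The controller multiplies each number of a shift by 80 mm and each number of a turn by 180 degrees. A row lasts 1/10 s, in which the tool goes at most 50 mm and 8.59 degrees, less where a joint would pass 70% of its speed; a pose out of reach is approached as far as the arm can. A call with a number of a shift or a turn outside -1 to 1 is refused whole. A call with a gripper value outside its range is refused whole. The fingers move at their own pace and stop on an object; the grip force is fixed at half the most. Time passes only in rows, so rows that repeat a pose let the fingers close. It gives the time, the measured TCP pose, the force, the opening and the grip force at its end, in the units of the state.
- ctrl.get_obs(): the state, without advancing time (a new reading comes with each control period).
- ctrl.get_image(name): name is "scene" or "top"; returns (picture, depth): 480x640x3 uint8, red, green, blue; 480x640 float32, mm along the optical axis (not along the pixel's ray), 0 where there is no reading.
- ctrl.camera_params(name): a dict with "camera_matrix" (3x3 intrinsics, pixels), "world_to_cam" (4x4, takes a point from world to camera coordinates). Camera axes: x right, y down, z forward; pixel columns grow to the right and rows downward; lengths in mm; the calibration is good to about 2 mm. A picture is of the moment at which its call begins. camera_params takes no time and is no camera call.
- ctrl.close_job(): hands the job in; it is judged then, once.
The state is a dict: "t": time; "qpos": joint angles; "qvel": joint speeds; "joint_torque": joint torques, N m; "ee_pos": TCP position; "orientation": TCP orientation; "ft_force": force on the tool from outside, world axes, zero at the start; "moment": the same for the moment, N m; "width": finger opening in mm; "grasp_force": force on a finger pad.
Only numpy, scipy, OpenCV 4.12 (cv2) and the standard library are available. Lean on these libraries where they do the work, as an engineer would, in place of code of your own. Each camera call takes 0.05 s, during which the arm holds its last target. There are 200 camera calls.

## Working session

There is one attempt and no reset: what is moved stays moved. The work goes in short steps, Python scripts to look and compute and a tool call to move; the robot and the scene stay as the last step left them, time stands still between calls to the robot, and variables do not carry over. Pictures are saved under pics/ and viewed, at most 10 in all, crops included, and the job is handed in when it is done.

Besides the shell and the picture viewer there is one more tool, called after "Emit:" by a JSON object that holds its "api" and its "payload", one argument or row to a line. arm_command: Moves the arm, as the interface text tells. Shifts and turns lie within -1 to 1; 1 stands for 80 mm of shift or 180 degrees of turn. Its arguments: {"type":"object","properties":{"rows":{"type":"array","items":{"type":"number"}}},"required":["rows"]}

```bash
mkdir -p pics
python3 - <<'E'
from workcell import ctrl
import cv2,numpy as np
for n in("top","scene"):
    im,d=ctrl.get_image(n); cv2.imwrite(f"pics/{n}0.png",im[:,:,::-1]); np.save(f"pics/{n}0.npy",d)
    p=ctrl.camera_params(n); print(p["camera_matrix"].round(1).tolist(),p["world_to_cam"].round(3).tolist())
o=ctrl.get_obs(); print(o)
E
```

```text
[[596.0, 0.0, 313.2], [0.0, 596.0, 243.8], [0.0, 0.0, 1.0]] [[0.128, -0.992, 0.005, -59.903], [-0.972, -0.126, -0.2, 562.975], [0.199, 0.021, -0.98, 1003.985], [0.0, 0.0, 0.0, 1.0]]
[[494.9, 0.0, 315.5], [0.0, 494.9, 241.5], [0.0, 0.0, 1.0]] [[0.703, 0.711, 0.015, -428.222], [0.45, -0.429, -0.784, -202.378], [-0.551, 0.558, -0.621, 1238.84], [0.0, 0.0, 0.0, 1.0]]
{'t': 0.1, 'qpos': array([-1.24600697e+00,  4.23746198e-01,  1.63059216e+00,  5.54454865e-06,
        1.08854762e+00, -1.90251073e-02]), 'qvel': array([-1.39695778e-03, -3.85835545e-03, -4.01427618e-03, -1.27750552e-03,
        9.17419325e-05,  5.89342074e-04]), 'joint_torque': array([-2.75267321e-04, -5.45613778e+01, -2.74322391e+01,  6.44823234e-02,
        1.87933375e-02, -3.02415219e-05]), 'ee_pos': array([ 210.54226189, -587.99080837,  240.9991846 ]), 'orientation': array([-3.09402708e+00, -5.37183662e-01,  3.01632835e-04]), 'ft_force': array([ 0.24771755,  0.01886841, -0.31327206]), 'moment': array([0.01142986, 0.02530093, 0.01652568]), 'grasp_force': 0.0, 'width': 87.84455871859299}
```

View pics/top0.png

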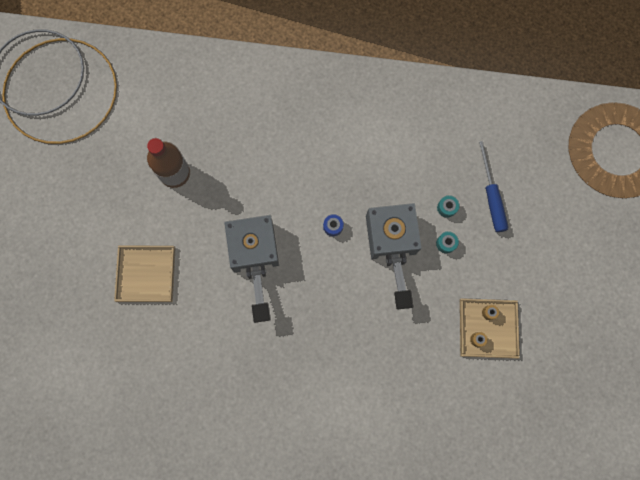

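View pics/scene0.png

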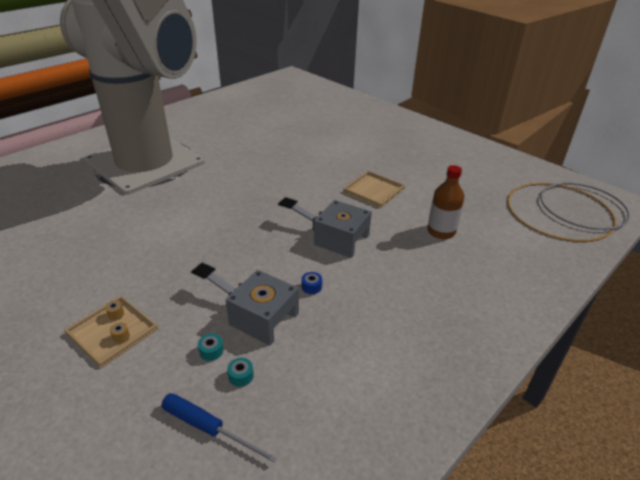

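The top view shows two brass hubs flush in dies: (395,229) with a wide well, and (250,241), which is smaller. The first is hub_large, since its disc fills more of the same-sized block. Its lever pad is at (403,300). The empty tray is at (146,275) and the used tray at (490,329). The blue and turquoise parts at (333,225), (449,206) and (448,242) are decoys. Next I'll measure these and confirm with a crop.

```bash
cat > h.py <<'E'
import cv2,numpy as np
from workcell import ctrl
def ray(n,uv,z):
    p=ctrl.camera_params(n);K=p["camera_matrix"];T=p["world_to_cam"]
    R=T[:3,:3];c=-R.T@T[:3,3];d=R.T@np.linalg.solve(K,[uv[0],uv[1],1.])
    return (c+d*(z-c[2])/d[2])
def cen(m,box):
    x0,y0,x1,y1=box;s=np.zeros_like(m);s[y0:y1,x0:x1]=m[y0:y1,x0:x1]
    cs,_=cv2.findContours(s,cv2.RETR_EXTERNAL,cv2.CHAIN_APPROX_NONE)
    return max(cs,key=cv2.contourArea)
E
python3 - <<'E'
from h import *
B={"top":dict(L=(375,210,415,250),S=(235,226,266,256),padL=(388,286,418,312),padS=(245,300,275,325),T=(110,238,182,310)),
"scene":dict(L=(240,280,285,308),S=(328,206,358,226),padL=(186,258,220,282),padS=(272,193,302,212),T=(335,165,412,212))}
for n in B:
    im=cv2.imread(f"pics/{n}0.png");hsv=cv2.cvtColor(im,cv2.COLOR_BGR2HSV)
    br=((hsv[...,1]>80)&(hsv[...,0]>8)&(hsv[...,0]<30)&(hsv[...,2]>60)).astype('u1')*255
    tr=((hsv[...,1]>60)&(hsv[...,0]>8)&(hsv[...,0]<30)).astype('u1')*255
    bk=(im.max(2)<45).astype('u1')*255
    for k,b in B[n].items():
        c=cen(bk if 'pad' in k else tr if k=='T' else br,b)
        z=52 if 'pad' in k else 12 if k=='T' else 60
        r=cv2.minAreaRect(c); u=(cv2.fitEllipse(c)[0] if k in'LS' else r[0])
        P=np.array([ray(n,q,z)[:2] for q in c[:,0]])
        rw=cv2.minAreaRect(P.astype('f4'))
        print(n,k,np.round(u,1),ray(n,u,z).round(1),"rectW",np.round(rw[0],1),np.round(rw[1],1),round(rw[2],1))
    x=cv2.resize(im[190:330,220:440] if n=="top" else im[180:330,180:400],None,fx=3.6,fy=3.6,interpolation=cv2.INTER_CUBIC)
    if n=="top":cv2.imwrite("pics/crop.png",x)
E
```

```text
top L [394.  228.1] [ 612.4 -126.8   60. ] rectW [ 612.5 -126.8] [36.9 35.8] 6.0
top S [250.  240.9] [556.2 124.6  60. ] rectW [556.  124.6] [25.5 24.9] 8.4
top padL [403.2 299.5] [ 488.3 -156.7   52. ] rectW [ 488.3 -156.6] [27.9 26.2] 13.1
top padS [265.5 305. ] [447.8  81.7  52. ] rectW [448.2  81.1] [3.9 1.6] 34.6
top T [144.5 273.5] [480.1 313.7  12. ] rectW [480.5 314.2] [102. 105.] 7.4
scene L [262.4 293.5] [ 616.7 -128.6   60. ] rectW [ 616.6 -128.3] [36.8 38.9] 49.1
scene S [343.  215.9] [560.2 121.9  60. ] rectW [559.4 122.8] [23.4 23.8] 43.3
scene padL [202.7 270.1] [ 496.2 -160.4   52. ] rectW [ 496.4 -160.4] [29.2 27.9] 14.5
scene padS [287.  202.4] [441.9  82.2  52. ] rectW [442.5  82.6] [28.5 27.6] 20.0
scene T [373.4 188.6] [490.6 302.6  12. ] rectW [488.9 304.6] [109.5 116.7] 7.4
```

View pics/crop.png

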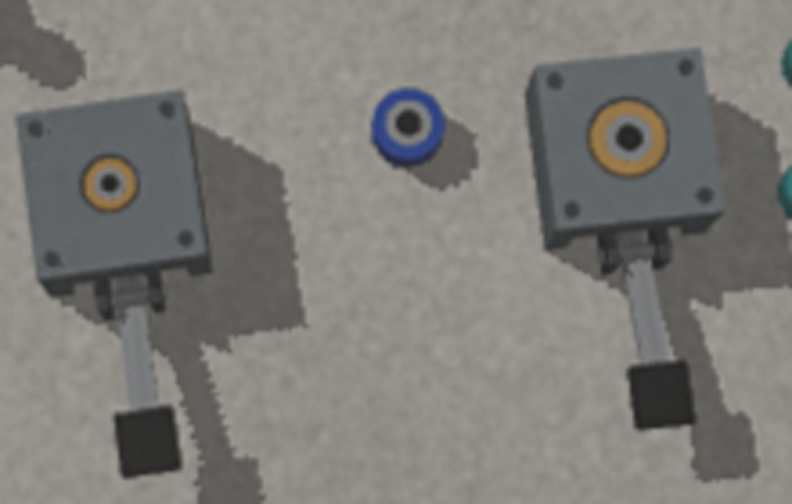

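The crop confirms it: the large hub is at crop (630,138), which is top pixel (395,228), and its lever runs to the black pad below it. That puts hub_large at about (613,-127), pad_large at about (489,-157), and the empty tray at about (481,313).

Now I'll travel to above the pad at the current height while closing the fingers.

Emit:
{"api": "arm_command", "payload": {
  "rows": [0,0,0,0.3,-0.22,0,-1,0,0,0,0.6,-0.44,0,-1,0,0,0,0.85,-0.65,0,-1]
}}

```text
t: 0.4
ee_pos: [257.6, -515.3, 241.2]
orientation: [-3.094, -0.537, 0.0]
ft_force: [-0.1, 0.7, -0.8]
width: 67.2
grasp_force: 0.0
```

Emit:
{"api": "arm_command", "payload": {
  "rows": [0,0,0,0.3,-0.22,0,-1,0,0,0,0.6,-0.44,0,-1,0,0,0,0.85,-0.65,0,-1]
}}

```text
t: 0.7
ee_pos: [304.2, -443.3, 241.4]
orientation: [-3.095, -0.538, 0.0]
ft_force: [0.2, -0.8, -0.2]
width: 43.1
grasp_force: 0.0
```

Emit:
{"api": "arm_command", "payload": {
  "rows": [0,0,0,0.3,-0.22,0,-1,0,0,0,0.6,-0.44,0,-1,0,0,0,0.85,-0.65,0,-1]
}}

```text
t: 1.0
ee_pos: [350.7, -371.5, 241.4]
orientation: [-3.095, -0.538, 0.0]
ft_force: [1.0, 0.8, -0.4]
width: 19.2
grasp_force: 0.0
```

Emit:
{"api": "arm_command", "payload": {
  "rows": [0,0,0,0.3,-0.22,0,-1,0,0,0,0.6,-0.44,0,-1,0,0,0,0.85,-0.65,0,-1]
}}

```text
t: 1.3
ee_pos: [397.2, -299.6, 241.5]
orientation: [-3.095, -0.538, 0.0]
ft_force: [0.1, 0.2, -0.6]
width: 0.3
grasp_force: 0.0
```

Emit:
{"api": "arm_command", "payload": {
  "rows": [0,0,0,0.3,-0.22,0,-1,0,0,0,0.6,-0.44,0,-1,0,0,0,0.85,-0.65,0,-1]
}}

```text
t: 1.6
ee_pos: [443.7, -227.8, 241.5]
orientation: [-3.095, -0.538, 0.0]
ft_force: [0.3, 0.2, 0.4]
width: 1.0
grasp_force: 0.0
```

Emit:
{"api": "arm_command", "payload": {
  "rows": [0,0,0,0.3,-0.22,0,-1,0,0,0,0.6,-0.44,0,-1,0,0,0,0.85,-0.65,0,-1,0,0,0,0.85,-0.65,0,-1,0,0,0,0.85,-0.65,0,-1]
}}

```text
t: 2.1
ee_pos: [489.4, -156.9, 241.4]
orientation: [-3.095, -0.54, 0.001]
ft_force: [-0.1, 0.0, -0.4]
width: 0.5
grasp_force: 0.0
```

Emit:
{"api": "arm_command", "payload": {
  "rows": [0,0,0,0,0,0.25,-1,0,0,0,0,0,0.5,-1,0,0,0,0,0,0.75,-1,0,0,0,0,0,1,-1]
}}

```text
t: 2.5
ee_pos: [488.9, -158.3, 160.9]
orientation: [3.095, 0.535, -0.0]
ft_force: [0.0, -0.1, 0.6]
width: 0.5
grasp_force: 0.0
```

Emit:
{"api": "arm_command", "payload": {
  "rows": [0,0,0,0,0,0.3,-1,0,0,0,0,0,0.6,-1,0,0,0,0,0,0.8,-1,0,0,0,0,0,1,-1,0,0,0,0,0,1,-1]
}}

```text
t: 3.0
ee_pos: [487.6, -157.7, 79.9]
orientation: [-3.094, -0.535, 0.006]
ft_force: [-0.5, -0.4, -0.6]
width: 0.8
grasp_force: 0.0
```

Emit:
{"api": "arm_command", "payload": {
  "rows": [0,0,0,0,0,0.04,-1,0,0,0,0,0,0.08,-1,0,0,0,0,0,0.12,-1,0,0,0,0,0,0.16,-1,0,0,0,0,0,0.2,-1]
}}

```text
t: 3.5
ee_pos: [489.1, -157.4, 66.0]
orientation: [3.095, 0.538, -0.002]
ft_force: [-4.9, -4.2, 8.6]
width: 0.3
grasp_force: 4.3
```

Emit:
{"api": "arm_command", "payload": {
  "rows": [0,0,0,-0.01,0,0.04,-1,0,0,0,-0.01,0,0.08,-1,0,0,0,-0.02,0,0.12,-1,0,0,0,-0.02,0,0.16,-1,0,0,0,-0.03,0,0.2,-1]
}}

```text
t: 4.0
ee_pos: [486.3, -158.1, 49.7]
orientation: [-3.095, -0.538, 0.003]
ft_force: [-4.1, -1.9, 5.5]
width: 0.6
grasp_force: 3.5
```

Emit:
{"api": "arm_command", "payload": {
  "rows": [0,0,0,0,0,0.03,-1,0,0,0,0,0,0.06,-1,0,0,0,-0.01,0,0.09,-1,0,0,0,-0.01,0,0.09,-1]
}}

```text
t: 4.4
ee_pos: [486.2, -158.2, 44.5]
orientation: [-3.095, -0.538, 0.001]
ft_force: [-10.0, 1.3, 30.7]
width: 0.6
grasp_force: 15.7
```

Emit:
{"api": "arm_command", "payload": {
  "rows": [0,0,0,0,0,-0.1,-1,0,0,0,0,0,-0.3,-1,0,0,0,0,0,-0.6,-1,0,0,0,0,0,-0.9,-1,0,0,0,0,0,-0.9,-1]
}}

```text
t: 4.9
ee_pos: [488.6, -158.8, 117.2]
orientation: [3.093, 0.537, 0.008]
ft_force: [0.5, 0.6, -0.1]
width: 0.7
grasp_force: 0.0
```

Run:
```python
from h import *
B=dict(top=(375,205,415,250),scene=(236,265,290,308))
out=[]
for n,b in B.items():
    im,d=ctrl.get_image(n);im=im[:,:,::-1].copy();hsv=cv2.cvtColor(im,cv2.COLOR_BGR2HSV)
    br=((hsv[...,1]>80)&(hsv[...,0]>8)&(hsv[...,0]<30)&(hsv[...,2]>60)).astype('u1')*255
    c=cen(br,b);u=cv2.fitEllipse(c)[0];print(n,np.round(u,1),ray(n,u,76).round(1),cv2.contourArea(c))
    x=c[:,0].mean();y=c[:,0,1].mean()
    out.append(cv2.resize(im[180:330,200:450] if n=="scene" else im[180:330,300:450],None,fx=2,fy=2,interpolation=cv2.INTER_CUBIC))
cv2.imwrite("pics/raised.png",cv2.hconcat(out))
print(ctrl.get_obs()['ee_pos'].round(1))
```

```text
top [394.9 226.8] [ 610.9 -126.4   76. ] 362.5
scene [261.7 289.9] [ 623. -134.   76.] 461.5
[ 486.9 -158.2  114.7]
```

View pics/raised.png

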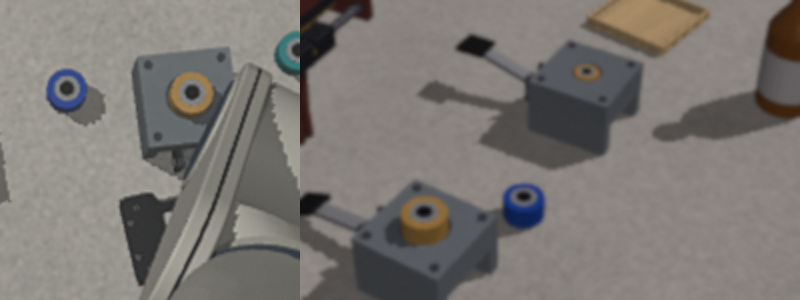

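The raised brass hub stands proud of the large die, at montage (192,93) and (424,215). The lever is down and the small die is unchanged. I'll move above the hub with the fingers open.

Emit:
{"api": "arm_command", "payload": {
  "rows": [0,0,0,0,0,-0.1,1,0,0,0,0.2,0.02,-0.2,1,0,0,0,0.5,0.05,-0.2,1,0,0,0,0.8,0.08,-0.2,1]
}}

```text
t: 5.4
ee_pos: [549.3, -142.5, 130.1]
orientation: [-3.095, -0.536, 0.002]
ft_force: [-0.2, -0.8, -0.5]
width: 28.8
grasp_force: 0.0
```

Emit:
{"api": "arm_command", "payload": {
  "rows": [0,0,0,0.2,0.02,0,1,0,0,0,0.4,0.04,0,1,0,0,0,0.6,0.06,0,1,0,0,0,0.8,0.08,0,1,0,0,0,0.8,0.08,0,1]
}}

```text
t: 5.9
ee_pos: [612.7, -126.7, 129.7]
orientation: [-3.095, -0.539, -0.0]
ft_force: [-1.3, 0.2, 0.7]
width: 68.7
grasp_force: 0.0
```

Emit:
{"api": "arm_command", "payload": {
  "rows": [0,0,0,0,0,0,1,0,0,0,0,0,0,1,0,0,0,0,0,0,1,0,0,0,0,0,0,1,0,0,0,0,0,0,1]
}}

```text
t: 6.4
ee_pos: [611.2, -127.3, 130.6]
orientation: [3.095, 0.537, 0.0]
ft_force: [-1.1, -0.6, -0.3]
width: 87.8
grasp_force: 0.0
```

Emit:
{"api": "arm_command", "payload": {
  "rows": [0,0,0,0,0,0.2,1,0,0,0,0,0,0.4,1,0,0,0,0,0,0.5,1,0,0,0,0,0,0.6,1,0,0,0,0,0,0.6,1]
}}

```text
t: 6.9
ee_pos: [610.5, -126.9, 80.7]
orientation: [-3.094, -0.537, 0.004]
ft_force: [-0.3, -0.0, -0.4]
width: 87.7
grasp_force: 0.0
```

Emit:
{"api": "arm_command", "payload": {
  "rows": [0,0,0,0,0,0,-0.1,0,0,0,0,0,0,-0.1,0,0,0,0,0,0,-0.1,0,0,0,0,0,0,-0.1,0,0,0,0,0,0,-0.1]
}}

```text
t: 7.4
ee_pos: [611.6, -127.2, 82.8]
orientation: [3.095, 0.537, 0.001]
ft_force: [-0.0, -0.1, -0.4]
width: 50.9
grasp_force: 0.0
```

Emit:
{"api": "arm_command", "payload": {
  "rows": [0,0,0,0,0,0,-1,0,0,0,0,0,0,-1,0,0,0,0,0,0,-1,0,0,0,0,0,0,-1,0,0,0,0,0,0,-1]
}}

```text
t: 7.9
ee_pos: [611.5, -127.2, 82.6]
orientation: [3.095, 0.537, 0.0]
ft_force: [-0.2, 0.0, 1.1]
width: 36.6
grasp_force: 30.0
```

Emit:
{"api": "arm_command", "payload": {
  "rows": [0,0,0,0,0,-0.05,-1,0,0,0,0,0,-0.1,-1,0,0,0,0,0,-0.15,-1,0,0,0,0,0,-0.2,-1,0,0,0,0,0,-0.25,-1]
}}

```text
t: 8.4
ee_pos: [611.5, -127.1, 102.9]
orientation: [3.095, 0.537, 0.0]
ft_force: [0.1, 0.6, -1.0]
width: 36.4
grasp_force: 30.0
```

Emit:
{"api": "arm_command", "payload": {
  "rows": [0,0,0,0,0,-0.1,-1,0,0,0,0,0,-0.25,-1,0,0,0,0,0,-0.4,-1,0,0,0,0,0,-0.5,-1,0,0,0,0,0,-0.5,-1]
}}

```text
t: 8.9
ee_pos: [612.5, -127.3, 144.4]
orientation: [3.094, 0.537, 0.004]
ft_force: [0.2, 0.5, -1.6]
width: 36.2
grasp_force: 30.0
```

Run:
```python
from h import *
out=[]
for n in("top","scene"):
    im,d=ctrl.get_image(n);im=im[:,:,::-1]
    out.append(cv2.resize(im[150:310,320:480] if n=="top" else im[180:340,180:340],None,fx=2.4,fy=2.4,interpolation=cv2.INTER_CUBIC))
cv2.imwrite("pics/lift.png",cv2.hconcat(out))
o=ctrl.get_obs();print(o['ee_pos'].round(1),o['width'],o['grasp_force'])
```

```text
[ 611.5 -127.1  142.8] 36.47399464492647 29.983867965638638
```

View pics/lift.png

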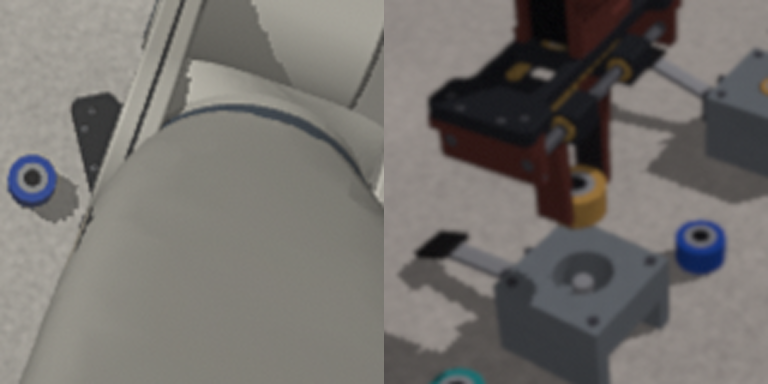

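The right half shows the hub held upright between the fingers at (588,197). The well is empty with the pin up, and the lever is down. I'll carry the hub to the empty tray.

Emit:
{"api": "arm_command", "payload": {
  "rows": [0,0,0,0.01,-0.15,0,-1,0,0,0,0.02,-0.4,0,-1,0,0,0,0.04,-0.7,0,-1,0,0,0,0.05,-0.95,0,-1]
}}

```text
t: 9.4
ee_pos: [588.1, -51.9, 141.8]
orientation: [-3.094, -0.538, 0.003]
ft_force: [0.6, 0.3, -1.5]
width: 36.3
grasp_force: 30.0
```

Emit:
{"api": "arm_command", "payload": {
  "rows": [0,0,0,0.02,-0.32,0,-1,0,0,0,0.04,-0.64,0,-1,0,0,0,0.05,-0.95,0,-1]
}}

```text
t: 9.7
ee_pos: [566.2, 21.0, 142.0]
orientation: [-3.095, -0.538, 0.002]
ft_force: [-0.5, 0.2, -1.7]
width: 36.6
grasp_force: 30.0
```

Emit:
{"api": "arm_command", "payload": {
  "rows": [0,0,0,0.02,-0.32,0,-1,0,0,0,0.04,-0.64,0,-1,0,0,0,0.05,-0.95,0,-1]
}}

```text
t: 10.0
ee_pos: [544.2, 93.8, 142.1]
orientation: [-3.095, -0.539, 0.002]
ft_force: [0.4, -0.3, -0.9]
width: 36.6
grasp_force: 30.0
```

Emit:
{"api": "arm_command", "payload": {
  "rows": [0,0,0,0.02,-0.32,0,-1,0,0,0,0.04,-0.64,0,-1,0,0,0,0.05,-0.95,0,-1]
}}

```text
t: 10.3
ee_pos: [522.2, 166.5, 142.1]
orientation: [-3.095, -0.539, 0.002]
ft_force: [0.7, 0.6, -1.5]
width: 36.4
grasp_force: 30.0
```

Emit:
{"api": "arm_command", "payload": {
  "rows": [0,0,0,0.02,-0.32,0,-1,0,0,0,0.04,-0.64,0,-1,0,0,0,0.05,-0.95,0,-1]
}}

```text
t: 10.6
ee_pos: [500.2, 239.3, 142.1]
orientation: [3.095, 0.539, -0.002]
ft_force: [-0.2, 0.0, -0.7]
width: 36.3
grasp_force: 30.0
```

Emit:
{"api": "arm_command", "payload": {
  "rows": [0,0,0,0.02,-0.32,0,-1,0,0,0,0.04,-0.6,0,-1,0,0,0,0.05,-0.85,0,-1,0,0,0,0.05,-0.95,0,-1,0,0,0,0.05,-0.95,0,-1]
}}

```text
t: 11.1
ee_pos: [478.9, 311.3, 142.2]
orientation: [3.094, 0.541, -0.001]
ft_force: [0.3, 0.1, -0.3]
width: 36.3
grasp_force: 30.0
```

Run:
```python
from h import *
out=[]
for n in("top","scene"):
    im,d=ctrl.get_image(n);im=im[:,:,::-1]
    out.append(cv2.resize(im[200:360,80:240] if n=="top" else im[80:240,300:460],None,fx=2.4,fy=2.4,interpolation=cv2.INTER_CUBIC))
cv2.imwrite("pics/tray.png",cv2.hconcat(out))
o=ctrl.get_obs();print(o['ee_pos'].round(1),o['width'],o['grasp_force'])
```

```text
[479.7 310.  142.2] 36.19739013721031 29.98384435661137
```

View pics/tray.png

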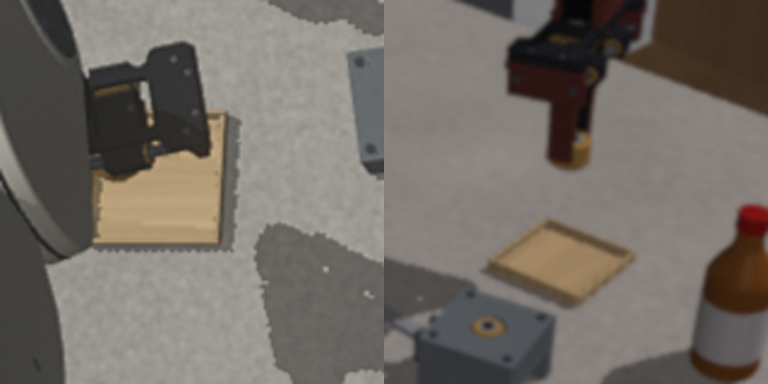

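The left half shows the gripper over the tray (up in the view because of its height). The right half shows the hub still held above the tray. Descending.

Emit:
{"api": "arm_command", "payload": {
  "rows": [0,0,0,0,0,0.25,-1,0,0,0,0,0,0.5,-1,0,0,0,0,0,0.75,-1,0,0,0,0,0,0.9,-1,0,0,0,0,0,1,-1]
}}

```text
t: 11.7
ee_pos: [480.2, 309.3, 61.5]
orientation: [3.095, 0.536, -0.002]
ft_force: [0.4, 0.1, -1.2]
width: 36.4
grasp_force: 30.0
```

Emit:
{"api": "arm_command", "payload": {
  "rows": [0,0,0,0,0,0.08,-1,0,0,0,0,0,0.16,-1,0,0,0,0,0,0.22,-1,0,0,0,0,0,0.25,-1,0,0,0,0,0,0.25,-1]
}}

```text
t: 12.2
ee_pos: [480.3, 310.3, 42.4]
orientation: [3.095, 0.538, -0.0]
ft_force: [1.0, -0.7, -1.4]
width: 36.3
grasp_force: 30.0
```

Emit:
{"api": "arm_command", "payload": {
  "rows": [0,0,0,0,0,0.01,-1,0,0,0,0,0,0.02,-1,0,0,0,0,0,0.03,-1,0,0,0,0,0,0.04,-1,0,0,0,0,0,0.04,-1]
}}

```text
t: 12.7
ee_pos: [480.3, 310.3, 39.2]
orientation: [3.095, 0.537, -0.0]
ft_force: [-1.0, -0.4, -1.3]
width: 36.3
grasp_force: 30.0
```

Emit:
{"api": "arm_command", "payload": {
  "rows": [0,0,0,0,0,0.01,-1,0,0,0,0,0,0.02,-1,0,0,0,0,0,0.025,-1,0,0,0,0,0,0.025,-1]
}}

```text
t: 13.1
ee_pos: [480.3, 310.3, 37.2]
orientation: [3.095, 0.537, -0.0]
ft_force: [-0.4, -0.4, -2.2]
width: 36.1
grasp_force: 30.0
```

Emit:
{"api": "arm_command", "payload": {
  "rows": [0,0,0,0,0,0.006,-1,0,0,0,0,0,0.012,-1,0,0,0,0,0,0.012,-1]
}}

```text
t: 13.4
ee_pos: [480.3, 310.3, 36.3]
orientation: [3.095, 0.537, -0.0]
ft_force: [-0.2, 0.5, -1.2]
width: 36.5
grasp_force: 30.0
```

Emit:
{"api": "arm_command", "payload": {
  "rows": [0,0,0,0,0,0.006,-1,0,0,0,0,0,0.012,-1,0,0,0,0,0,0.012,-1]
}}

```text
t: 13.7
ee_pos: [480.3, 310.3, 35.3]
orientation: [3.095, 0.537, -0.0]
ft_force: [0.9, -0.1, -0.8]
width: 36.0
grasp_force: 30.0
```

Emit:
{"api": "arm_command", "payload": {
  "rows": [0,0,0,0,0,0.006,-1,0,0,0,0,0,0.012,-1,0,0,0,0,0,0.012,-1]
}}

```text
t: 14.0
ee_pos: [480.4, 310.3, 34.6]
orientation: [-3.095, -0.537, -0.0]
ft_force: [-0.9, -0.8, 2.7]
width: 36.1
grasp_force: 30.0
```

Force shows contact with the floor (about +4 N). Releasing and retreating.

Emit:
{"api": "arm_command", "payload": {
  "rows": [0,0,0,0,0,0,0.1,0,0,0,0,0,0,0.3,0,0,0,0,0,0,0.5,0,0,0,0,0,0,0.6,0,0,0,0,0,0,0.6]
}}

```text
t: 14.5
ee_pos: [480.4, 310.3, 34.4]
orientation: [-3.095, -0.537, 0.0]
ft_force: [-0.8, -1.2, 0.0]
width: 69.8
grasp_force: 0.0
```

Emit:
{"api": "arm_command", "payload": {
  "rows": [0,0,0,0,0,-0.05,0.6,0,0,0,0,0,-0.2,0.6,0,0,0,0,0,-0.4,0.6,0,0,0,0,0,-0.7,0.6,0,0,0,0,0,-1,0.6]
}}

```text
t: 15.0
ee_pos: [480.4, 310.4, 116.5]
orientation: [-3.095, -0.537, -0.001]
ft_force: [0.0, 0.1, 0.7]
width: 70.3
grasp_force: 0.0
```

Emit:
{"api": "arm_command", "payload": {
  "rows": [0,0,0,-0.25,-0.25,-0.3,0.6,0,0,0,-0.5,-0.5,-0.6,0.6,0,0,0,-0.75,-0.75,-0.9,0.6,0,0,0,-1,-1,-1,0.6,0,0,0,-1,-1,-1,0.6]
}}

```text
t: 15.5
ee_pos: [376.4, 360.1, 197.4]
orientation: [-3.092, -0.541, -0.004]
ft_force: [0.7, -0.2, 0.7]
width: 70.2
grasp_force: 0.0
```

Run:
```python
from h import *
out=[]
for n in("top","scene"):
    im,d=ctrl.get_image(n);im=im[:,:,::-1]
    out.append(cv2.resize(im[180:340,80:430] if n=="top" else im[120:340,180:460],(400,183) if n=="top" else (400,314)))
cv2.imwrite("pics/end.png",cv2.vconcat(out))
print(ctrl.get_obs()['ee_pos'].round(1))
```

```text
[378.1 359.  195.8]
```

View pics/end.png

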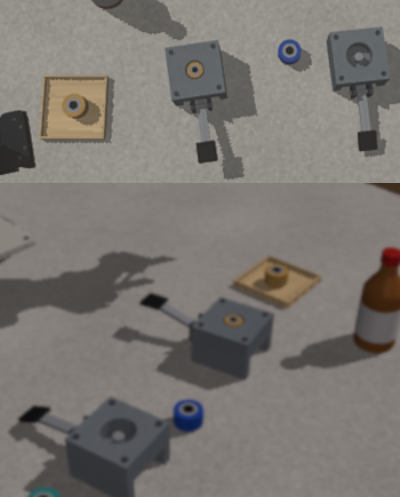

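The hub stands upright in the middle of the tray at montage (75,105). The large lever is still down, and the small die is untouched.

```bash
python3 -c "
from workcell import ctrl
print(ctrl.close_job())"
```

```text
the job is handed in; nothing more can be done
None
```

The job is handed in: the final pictures show the larger hub upright and released in the empty tray, its die's lever down, and the small die and its hub unchanged; the hand-in returned no verdict.

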